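# Close the cover on a stuffed circuit board and flip it solder side up

### The arm

A 6-joint arm with a two-finger parallel gripper is mounted at the origin on a cart in front of the work surface, level with it; the furniture and walls round the work are solid. World frame = base frame: x ahead of the robot, y to its left, z up, the work surface at z = 0. Lengths are in m, angles in degrees, forces in N, time in s.
With the tool pointing down it reaches from about 0.35 to 0.875 m from the base axis. Payload 4.2 kg.
Tool frame: the origin (TCP) lies midway between the tips of the shut fingers; the grasp point (between the pads) lies 19 mm behind it (r.pinch_z is the distance from the TCP to the grasp point, in m); z points along the fingers, y is the line along which they close (so a half turn about z gives the same grasp; the last joint's range is limited). The gripper opens to 87 mm and grips with 3 to 60 N. Pads are 19 mm wide; open, the fingers measure 117 mm over their backs; the gripper's body (75 mm by 190 mm) begins 51 mm behind the grasp point.
Start: joints at [89.53, 22.042, 0.453, 0, -68.411, -14.817], TCP at [0.165, 0.603, 0.223] pointing down, gripper open.
Joint ranges: [-179.83, 179.83], [-69.29, 118.12], [-61.27, 80.66], [-181.25, 117.63], [-171.15, -9.14], [-177.46, 177.46]. Speed limits (degrees/s): [159.86, 159.86, 180, 180, 180, 180].

### API

Orientations are given as a 3x3 rotation matrix whose columns are the frame's x, y, z axes.
In Python, from station import r, imaging, models gives the robot as it stands. The module is installed in compiled form; this text tells all that it offers.
- The arm moves only by the tool apply_moves, never from a script. Its argument "moves" is a list of rows, each a list of 2 entries, a list of its own where there are three numbers: the shift along the tool's x, y, z in m, then the turn about the tool's z in degrees. A call has 1 to 5 rows; each row shifts and turns the commanded pose from where the row before left it, along the tool's axes as they then stand; what a row does not reach is not made up. A row lasts 1/12 s, in which the tool goes at most 41.7 mm and 7.16 degrees, less where a joint would pass 70% of its speed; a pose out of reach is approached as far as the arm can. A call is refused whole if a number of a shift passes 0.0417 or a number of a turn 7.16, either way. A call with a gripper value outside its range is refused whole. "hand" is the finger opening in m, from 0 to 0.087, set as the call begins (left out, the last holds). The fingers move at their own pace and stop on an object; the grip force is fixed at half the most. Time passes only in rows, so rows that do not move let the fingers close. It gives the time, the measured TCP pose, the force, the opening and the grip force at its end, in the units of the state.
- r.sense(): the state, without advancing time (a new reading comes with each control period).
- imaging.capture(name): name is "side" or "top"; returns a dict with "frame" (384x512x3 uint8, blue, green, red), "intrinsics" (3x3 intrinsics, pixels), "dist" ([k1, k2, p1, p2, k3] as OpenCV has them; the pictures are not rectified), "eye" and "orientation" of the camera in the world. Camera axes: x right, y down, z forward; pixel columns grow to the right and rows downward; lengths in m; the calibration is good to about 2 mm. A picture is of the moment at which its call begins. There is no depth.
- r.finish_job(): hands the job in; it is judged then, once.
Trained networks look in a picture, given as the dict that the camera call returned (one of the last four; its "shot" number tells which), for a name from the list of things; names that differ only in an ending like _2 or _b are one class to them, and where a whole thing is asked for, a point or a joint stands for the part that bears it (a point fixed in the world has none). Each returns a list of dicts, best first, with "confidence" (0 to 1); they miss things now and then, are a little off and sometimes report something else, mostly with a low value. They report only what shows in the picture. A call takes as long as a camera call.
- models.cut_out(picture, target): "region" (384x512 bool, what is visible of it) and "extent" ([left, top, width, height] as shares, 0 to 1, of the picture: columns of its width, rows of its height, round what is visible of it).
- models.place_of(picture, target): "at" ([column, row] as shares, 0 to 1, of the picture: columns of its width, rows of its height: a listed point, or the origin of a listed thing).
The state is a dict: "time_s": time; "joints": joint angles; "joint_velocities": joint speeds; "effort": joint torques, N m; "tcp_pos": TCP position; "ee_rot": TCP orientation; "wrist_force": force on the tool from outside, world axes, zero at the start; "moment": the same for the moment, N m; "gripper_width": opening from 0.0 (shut) to 1.0 (fully open); "gripper_force": force on a finger pad.
Only numpy, scipy, OpenCV 4.12 (cv2) and the standard library are available. Lean on these libraries where they do the work, as an engineer would, in place of code of your own. Each camera call takes 0.05 s, during which the arm holds its last target. There are 200 camera calls.

### The job

The circuit board in the turning frame is stuffed with parts and has to be soldered from below: push the padded cover over until it is shut on the parts, and only then flip the whole frame over in its stand by pushing on its edges, until the solder side lies level on top and the cover is still shut underneath. Do it all by gentle pushes of the fingers: do not grip or lift anything, do not shove the stand along the bench, and leave the things lying around it alone.

Things in the scene. Friction and masses are not known exactly. Their poses are not given: they have to be found in the camera images.
- board_stand: Loose aluminium stand, 1.5 kg with all it carries, slides at about 7 N; 124 x 228 mm (y, over the knobs). Uprights at y = +-92 mm, 34 mm wide (heads 40 mm), up to 135 mm high. Between them a frame turns about the stand's y axis, 115 mm above the bench. Origin on the bench under the middle of that axis; z up, +x away from the edge that holds the cover's hinge at the start (the robot's side).
- turn_frame (a joint): Turn of the frame, rad, stops at 0 (level, components up) and 3.14 (level, solder side up). As it grows from 0 the cover's hinge edge (at -x of the stand) goes down; the other edge rises, is on top at 1.57 and comes down at -x. Frame 130 x 156 mm (y), 12 mm thick, pivoted in its middle, aluminium bars round a green circuit board. Stiff: stays where left, turns at about 2.5 N on an edge rail.
- cover (a joint): Swing of the cover from the frame, rad: 0 = shut, parallel to the frame, 1.57 = square to it, limit 1.8. Hinge axis parallel to the pivot, 47.5 mm from it toward the hinge edge and 17.5 mm above the frame's middle plane on the component side. Aluminium plate 101 mm long, 146 mm wide, 3 mm thick, dark foam inside. Stiff: stays where left, also upside down; moves at about 1 N on its free edge.
- cover_edge (a point): Middle of the cover's free edge, on its outer face, 99 mm from the hinge axis.
- rail_hinge_side (a point): Centre of the frame's bare edge rail next to the cover's hinge: bar 13 mm wide, 12 mm thick, 156 mm long, centre 58.5 mm from the pivot. The cover leaves it free when shut.
- rail_free_side (a point): Centre of the like rail on the other edge of the frame, 58.5 mm from the pivot; the shut cover leaves it free too. Between the rails the circuit board is recessed by 5 mm on both faces.
- solder_reel: Bystander: reel of solder wire standing on the bench, 54 mm across, 36 mm high; origin under its middle.
- cutters: Bystander: pliers lying flat, 66 x 118 x 12 mm; origin under their middle.
- relay: Bystander: small box-shaped relay, 16 x 34 x 12 mm; origin under its middle.
- heatsink: Bystander: small black finned heat sink, 16 x 22 x 12 mm; origin under its middle.

How it is judged:
By the outcome, as a careful person would: the job done as asked, in the order asked, and still so for the second after the job is handed in, with the robot touching nothing.
It also fails if it takes over 54 s, if anything falls off the work surface, if the arm or the gripper's body presses on something with over 40 N, if the wrist force passes 120 N, or if a joint passes its speed limit or range.

## Working session

There is one attempt and no reset: what is moved stays moved. The work goes in short steps, Python scripts to look and compute and a tool call to move; the robot and the scene stay as the last step left them, time stands still between calls to the robot, and variables do not carry over. Pictures are saved under pics/ and viewed, at most 10 in all, crops included, and the job is handed in when it is done.

Besides the shell and the picture viewer there is one more tool, called in YAML: its name, and indented under it one key for each argument. apply_moves: Moves the arm, as the interface text tells. Its arguments: {"type":"object","properties":{"moves":{"type":"array"},"hand":{"type":"number"}},"required":["moves"]}

```bash
mkdir -p pics
cat > h.py <<'E'
from station import r, imaging, models
import numpy as np, cv2
def ray(p,uv):
    u=cv2.undistortPoints(np.array([[uv]],float),p["intrinsics"],np.array(p["dist"],float))[0,0]
    d=np.array(p["orientation"])@np.array([u[0],u[1],1.]); return np.array(p["eye"],float),d/np.linalg.norm(d)
def onz(p,uv,z):
    e,d=ray(p,uv); return e+d*(z-e[2])/d[2]
def tri(l):
    A=np.zeros((3,3));b=np.zeros(3)
    for e,d in l:
        M=np.eye(3)-np.outer(d,d);A+=M;b+=M@e
    x=np.linalg.solve(A,b); return x,[round(float(np.linalg.norm((np.eye(3)-np.outer(d,d))@(x-e)))*1000,1) for e,d in l]
def proj(p,X):
    R=np.array(p["orientation"]).T; rv=cv2.Rodrigues(R)[0]; t=-R@np.array(p["eye"],float)
    return cv2.projectPoints(np.array(X,float).reshape(-1,1,3),rv,t,p["intrinsics"],np.array(p["dist"],float))[0].reshape(-1,2)
def look(names):
    P={n:imaging.capture(n) for n in("side","top")}
    for t in names:
        l=[]
        for n,p in P.items():
            q=models.place_of(p,t)
            if q:
                uv=np.array(q[0]["at"])*[512,384]; l.append(ray(p,uv)); print(t,n,uv.round(1),round(q[0]["confidence"],2),"z0:",onz(p,uv,0).round(3))
        if len(l)==2: x,e=tri(l); print("   tri",x.round(4),e)
    return P
E
cat > a.py <<'E'
from h import *
np.set_printoptions(suppress=True)
P=look(["board_stand","cover_edge","rail_hinge_side","rail_free_side","solder_reel","cutters","relay","heatsink"])
cv2.imwrite("pics/s0.png",P["side"]["frame"]);cv2.imwrite("pics/t0.png",P["top"]["frame"])
for n in P: print(n,P[n]["eye"],np.array(P[n]["orientation"]).round(2).tolist())
s=r.sense();print(s["tcp_pos"],np.array(s["ee_rot"]).round(3).tolist(),s["time_s"],s["wrist_force"])
E
python3 a.py
```

```text
board_stand side [248.4 209.8] 0.79 z0: [0.489 0.246 0.   ]
board_stand top [235.4 179.8] 0.67 z0: [0.497 0.248 0.   ]
   tri [ 0.4931  0.2485 -0.0022] [3.7, 3.7]
cover_edge side [224.  132.2] 0.77 z0: [0.54  0.687 0.   ]
cover_edge top [231.8 194. ] 0.91 z0: [0.461 0.257 0.   ]
   tri [0.4429 0.2504 0.217 ] [2.5, 2.5]
rail_hinge_side side [223.6 174.5] 0.64 z0: [0.471 0.425 0.   ]
rail_hinge_side top [233.9 203.5] 0.76 z0: [0.437 0.252 0.   ]
   tri [0.4321 0.249  0.1133] [0.7, 0.7]
rail_free_side side [273.7 165.2] 0.59 z0: [0.623 0.426 0.   ]
rail_free_side top [233.7 149.5] 0.56 z0: [0.574 0.251 0.   ]
   tri [0.5533 0.2478 0.1144] [0.6, 0.6]
solder_reel top [170.9 184.6] 0.56 z0: [0.487 0.411 0.   ]
cutters side [276.2 255.1] 0.64 z0: [0.497 0.077 0.   ]
cutters top [301.4 178. ] 0.94 z0: [0.499 0.08  0.   ]
   tri [ 0.4985  0.0792 -0.0027] [0.3, 0.3]
relay side [213.3 227.6] 0.53 z0: [0.391 0.208 0.   ]
relay top [250.7 223.4] 0.41 z0: [0.386 0.211 0.   ]
   tri [ 0.3885  0.2104 -0.0013] [2.8, 2.8]
side [ 0.27524239 -0.47149054  0.57646428] [[0.95, -0.19, 0.25], [-0.31, -0.53, 0.79], [-0.01, -0.83, -0.56]]
top [0.39378953 0.22493789 0.94850961] [[-0.02, -1.0, 0.09], [-1.0, 0.02, -0.03], [0.03, -0.09, -1.0]]
[0.16473904 0.60287383 0.22255006] [[0.965, -0.264, -0.0], [-0.264, -0.965, -0.0], [-0.0, 0.0, -1.0]] 0.9 [ 0.04018191  0.60739294 -0.1271726 ]
```

View pics/s0.png

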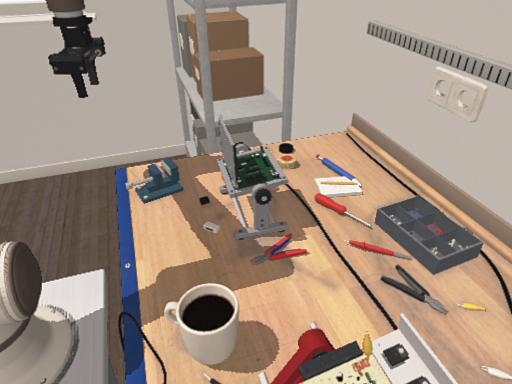

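View pics/t0.png

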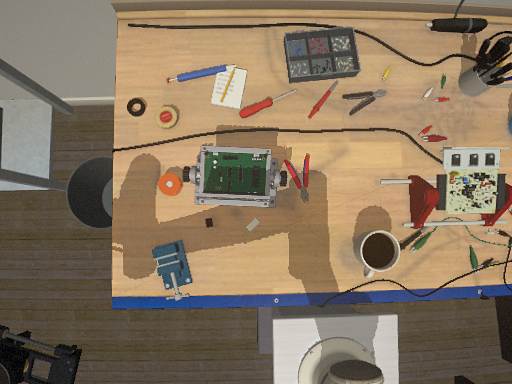

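The side view shows the stand near (250,190), frame level with the cover standing upright on its robot side (edge near 224,132), with the relay and heat sink in front. The top view shows the stand at (235,178), the reel at (170,185), the cutters at (301,178), and a vise at (172,262) under my approach path, which I will cross high.

apply_moves:
  moves:
    - [[0,0,0],-5.1]
    - [[0,0,0],-5.1]
    - [[0,0,0],-5.1]
    - [[0.012,0.02,0],0]
    - [[0.024,0.035,0],0]
  hand: 0

```text
time_s: 1.32
tcp_pos: [0.1992, 0.5503, 0.2217]
ee_rot: [[1.0, 0.004, 0.0], [0.004, -1.0, 0.0], [0.0, -0.0, -1.0]]
wrist_force: [0.8, -0.4, 0.5]
gripper_width: 0.711
gripper_force: 0.0
```

apply_moves:
  moves:
    - [[0.024,0.035,0],0]
    - [[0.024,0.035,0],0]
    - [[0.024,0.035,0],0]
    - [[0.024,0.035,0],0]
    - [[0.024,0.035,0],0]

```text
time_s: 1.73
tcp_pos: [0.3188, 0.375, 0.2229]
ee_rot: [[1.0, 0.001, 0.0], [0.001, -1.0, 0.001], [0.0, -0.001, -1.0]]
wrist_force: [0.3, 1.2, -0.2]
gripper_width: 0.326
gripper_force: 0.0
```

apply_moves:
  moves:
    - [[0.024,0.035,0],0]
    - [[0.024,0.035,0],0]
    - [[0.015,0.035,0],0]
    - [[0.01,0.02,0.01],0]
    - [[0,0,0],0]

```text
time_s: 2.15
tcp_pos: [0.3905, 0.249, 0.2114]
ee_rot: [[1.0, -0.005, -0.002], [-0.005, -1.0, -0.002], [-0.002, 0.002, -1.0]]
wrist_force: [0.0, 0.3, -0.5]
gripper_width: 0.019
gripper_force: 0.0
```

apply_moves:
  moves:
    - [[0.016,0,0.002],0]
    - [[0.008,0,0],0]
    - [[0.006,0,0],0]
    - [[0.006,0,0],0]
    - [[0.006,0,0],0]

```text
time_s: 2.57
tcp_pos: [0.4324, 0.2534, 0.2105]
ee_rot: [[1.0, 0.001, -0.001], [0.001, -1.0, -0.0], [-0.001, 0.0, -1.0]]
wrist_force: [-1.4, 0.0, 0.7]
gripper_width: 0.002
gripper_force: 0.6
```

apply_moves:
  moves:
    - [[0.006,0,0],0]
    - [[0.006,0,0],0]
    - [[0.006,0,0.001],0]
    - [[0.006,0,0.002],0]
    - [[0.006,0,0.002],0]

```text
time_s: 2.98
tcp_pos: [0.463, 0.2531, 0.2055]
ee_rot: [[1.0, 0.0, 0.0], [0.0, -1.0, 0.0], [0.0, -0.0, -1.0]]
wrist_force: [-1.2, 0.2, 0.4]
gripper_width: 0.005
gripper_force: 0.5
```

```bash
cat > b.py <<'E'
from h import *
import sys
np.set_printoptions(suppress=True)
P=look(["board_stand","cover_edge","rail_hinge_side","rail_free_side"])
s=r.sense();print(s["tcp_pos"],s["wrist_force"])
if len(sys.argv)>1:
    o=[]
    for n in P:
        u,v=proj(P[n],[[0.493,0.25,0.14]])[0].astype(int); f=P[n]["frame"]; u0=min(max(u-75,0),362);v0=min(max(v-75,0),234)
        o.append(cv2.resize(f[v0:v0+150,u0:u0+150],(400,400),interpolation=cv2.INTER_CUBIC))
    cv2.imwrite("pics/"+sys.argv[1],np.hstack(o))
E
python3 b.py c1.png
```

```text
board_stand side [247.6 209.3] 0.66 z0: [0.487 0.249 0.   ]
cover_edge side [243.9 128.9] 0.63 z0: [0.612 0.688 0.   ]
rail_hinge_side side [222.7 175.1] 0.71 z0: [0.468 0.423 0.   ]
rail_hinge_side top [231.7 204.3] 0.7 z0: [0.435 0.258 0.   ]
   tri [0.4308 0.254  0.1089] [0.9, 0.9]
[0.46225834 0.25312434 0.20575523] [ 0.48733547  0.02556464 -0.08487868]
```

View pics/c1.png

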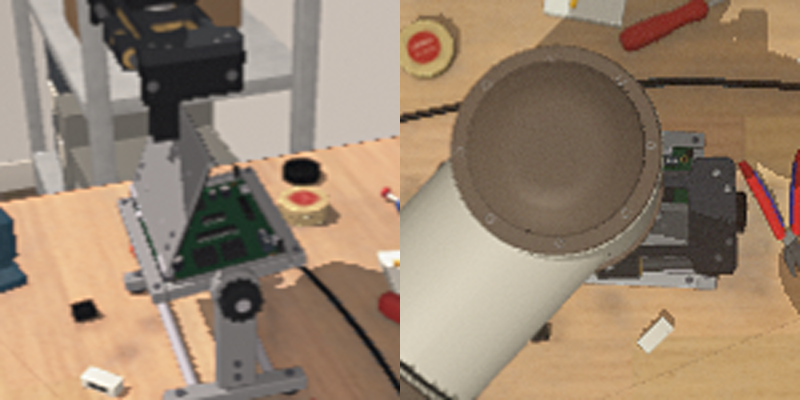

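The left crop shows the cover leaning in with the finger behind it (about 185,140); the stand is unmoved. I continue along the arc.

apply_moves:
  moves:
    - [[0.006,0,0.002],0]
    - [[0.006,0,0.002],0]
    - [[0.006,0,0.004],0]
    - [[0.006,0,0.004],0]
    - [[0.005,0,0.005],0]

```text
time_s: 3.9
tcp_pos: [0.4924, 0.253, 0.1881]
ee_rot: [[1.0, -0.0, 0.0], [-0.0, -1.0, -0.0], [0.0, 0.0, -1.0]]
wrist_force: [0.1, -1.5, -0.1]
gripper_width: 0.003
gripper_force: 0.4
```

apply_moves:
  moves:
    - [[0.005,0,0.006],0]
    - [[0.004,0,0.006],0]
    - [[0.003,0,0.006],0]
    - [[0.003,0,0.006],0]
    - [[0.002,0,0.006],0]

```text
time_s: 4.32
tcp_pos: [0.5088, 0.2531, 0.1578]
ee_rot: [[1.0, 0.0, 0.0], [0.0, -1.0, 0.0], [0.0, -0.0, -1.0]]
wrist_force: [0.9, -0.2, 0.1]
gripper_width: 0.006
gripper_force: 0.4
```

apply_moves:
  moves:
    - [[0.002,0,0.006],0]
    - [[0.001,0,0.005],0]
    - [[0.001,0,0.004],0]
    - [[0,0,0.003],0]
    - [[0,0,0],0]

```text
time_s: 4.73
tcp_pos: [0.5119, 0.2528, 0.1397]
ee_rot: [[1.0, 0.0, -0.001], [0.0, -1.0, -0.001], [-0.001, 0.001, -1.0]]
wrist_force: [-0.4, -0.1, -0.3]
gripper_width: 0.008
gripper_force: 0.0
```

apply_moves:
  moves:
    - [[0,0,0.001],0]
    - [[0,0,0.001],0]
    - [[0,0,0.001],0]
    - [[0,0,0.001],0]
    - [[0,0,0],0]

```text
time_s: 5.15
tcp_pos: [0.5132, 0.253, 0.1378]
ee_rot: [[1.0, 0.001, 0.002], [0.001, -1.0, 0.0], [0.002, -0.0, -1.0]]
wrist_force: [0.9, -2.7, 4.2]
gripper_width: 0.004
gripper_force: 2.2
```

```bash
python3 b.py c2.png
```

```text
board_stand side [249.9 207.9] 0.74 z0: [0.494 0.252 0.   ]
board_stand top [238.2 182.2] 0.78 z0: [0.49  0.241 0.   ]
   tri [0.49   0.2405 0.0095] [0.8, 0.8]
cover_edge side [271.7 158.9] 0.55 z0: [0.63  0.462 0.   ]
cover_edge top [233.4 151.8] 0.68 z0: [0.569 0.252 0.   ]
   tri [0.5463 0.2475 0.1326] [2.2, 2.2]
rail_hinge_side side [225.2 175.4] 0.78 z0: [0.474 0.419 0.   ]
rail_hinge_side top [234.5 201.7] 0.64 z0: [0.441 0.251 0.   ]
   tri [0.4358 0.2477 0.1109] [0.3, 0.3]
rail_free_side side [274.2 164.2] 0.79 z0: [0.626 0.431 0.   ]
[0.51322441 0.25305301 0.13771067] [ 1.12071093 -1.79626838  5.37551369]
```

View pics/c2.png

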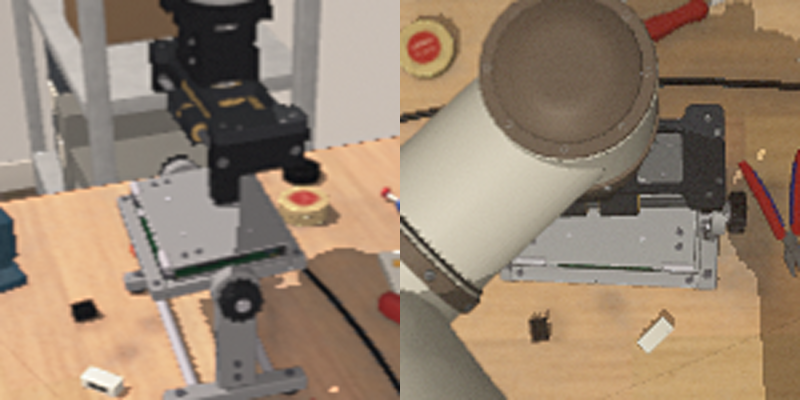

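The cover appears flat on the frame (left crop, around 215,225), with the push force rising. I press slightly more to be sure it is shut.

apply_moves:
  moves:
    - [[0,0,0.001],0]
    - [[0,0,0.001],0]
    - [[0,0,0],0]
    - [[0,0,0],0]

```text
time_s: 5.98
tcp_pos: [0.5143, 0.253, 0.1364]
ee_rot: [[1.0, 0.001, 0.005], [0.001, -1.0, 0.001], [0.005, -0.001, -1.0]]
wrist_force: [3.1, -3.3, 6.5]
gripper_width: 0.008
gripper_force: 3.2
```

apply_moves:
  moves:
    - [[0,0,0.001],0]
    - [[0,0,0.001],0]
    - [[0,0,0],0]
    - [[0,0,0],0]

```text
time_s: 6.32
tcp_pos: [0.5148, 0.253, 0.1357]
ee_rot: [[1.0, 0.002, 0.006], [0.002, -1.0, 0.001], [0.006, -0.001, -1.0]]
wrist_force: [2.2, -4.4, 11.2]
gripper_width: 0.0
gripper_force: 5.7
```

apply_moves:
  moves:
    - [[0,0,-0.012],0]
    - [[0,0,-0.025],0]
    - [[-0.03,0.002,-0.01],0]
    - [[-0.035,0.002,0],0]
    - [[-0.022,0,0],0]

```text
time_s: 6.73
tcp_pos: [0.423, 0.2484, 0.1795]
ee_rot: [[1.0, -0.001, -0.001], [-0.001, -1.0, 0.001], [-0.001, -0.001, -1.0]]
wrist_force: [-0.9, -0.2, -0.7]
gripper_width: 0.003
gripper_force: 0.0
```

apply_moves:
  moves:
    - [[0,0,0],0]
    - [[0,0,0.01],0]

```text
time_s: 6.9
tcp_pos: [0.4252, 0.25, 0.1713]
ee_rot: [[1.0, 0.002, 0.003], [0.002, -1.0, 0.004], [0.003, -0.004, -1.0]]
wrist_force: [-0.6, -0.9, -0.2]
gripper_width: 0.004
gripper_force: 0.0
```

apply_moves:
  moves:
    - [[0.001,0,0.015],0]
    - [[0,0,0.015],0]
    - [[0,0,0.01],0]
    - [[0,0,0.005],0]
    - [[0,0,0.004],0]

```text
time_s: 7.32
tcp_pos: [0.4261, 0.2488, 0.1197]
ee_rot: [[1.0, 0.0, -0.001], [0.0, -1.0, -0.001], [-0.001, 0.001, -1.0]]
wrist_force: [-2.7, -1.2, 2.9]
gripper_width: 0.006
gripper_force: 1.3
```

apply_moves:
  moves:
    - [[0,0,0.004],0]
    - [[0,0,0.004],0]
    - [[0,0,0.004],0]
    - [[0,0,0.004],0]
    - [[0,0,0.003],0]

```text
time_s: 7.73
tcp_pos: [0.4271, 0.2494, 0.1017]
ee_rot: [[1.0, 0.001, 0.002], [0.001, -1.0, 0.001], [0.002, -0.001, -1.0]]
wrist_force: [0.1, -0.8, 2.4]
gripper_width: 0.005
gripper_force: 1.1
```

```bash
python3 b.py c3.png
```

```text
board_stand side [249.8 208.4] 0.97 z0: [0.494 0.25  0.   ]
board_stand top [237.3 178.9] 0.95 z0: [0.499 0.243 0.   ]
   tri [0.4949 0.2435 0.0054] [3.3, 3.3]
cover_edge side [268.3 156.2] 0.77 z0: [0.626 0.481 0.   ]
cover_edge top [232.4 156.5] 0.92 z0: [0.556 0.255 0.   ]
   tri [0.5363 0.2492 0.1403] [4.1, 4.1]
rail_hinge_side side [226.8 180.2] 0.88 z0: [0.472 0.393 0.   ]
rail_hinge_side top [252.3 224.3] 0.22 z0: [0.383 0.207 0.   ]
   tri [0.4065 0.2043 0.1295] [22.2, 22.2]
rail_free_side side [272.3 160.7] 0.93 z0: [0.628 0.452 0.   ]
rail_free_side top [231.6 147.8] 0.8 z0: [0.579 0.256 0.   ]
   tri [0.5534 0.2526 0.1243] [1.3, 1.3]
[0.42629465 0.24909407 0.10154138] [-0.62005411  0.7600587   0.45774255]
```

View pics/c3.png

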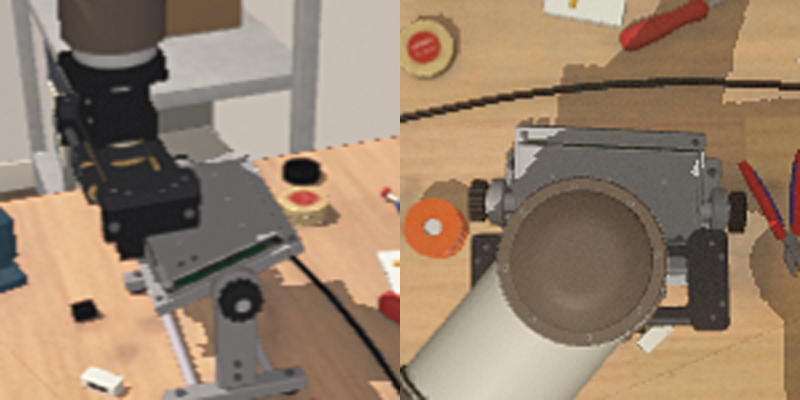

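The frame has begun turning (about 18°), with the cover shut and the stand in place. I go deeper.

apply_moves:
  moves:
    - [[0,0,0.004],0]
    - [[0,0,0.004],0]
    - [[0,0,0.004],0]
    - [[0,0,0.003],0]
    - [[0,0,0.002],0]

```text
time_s: 8.65
tcp_pos: [0.4263, 0.249, 0.0841]
ee_rot: [[1.0, 0.0, -0.0], [0.0, -1.0, -0.0], [-0.0, 0.0, -1.0]]
wrist_force: [-0.5, 0.4, 2.8]
gripper_width: 0.008
gripper_force: 0.9
```

apply_moves:
  moves:
    - [[0,0,0.003],0]
    - [[0,0,0.002],0]
    - [[0,0,0],0]

```text
time_s: 8.9
tcp_pos: [0.4257, 0.2485, 0.0786]
ee_rot: [[1.0, -0.0, -0.002], [-0.0, -1.0, -0.001], [-0.002, 0.001, -1.0]]
wrist_force: [0.2, 0.0, 0.1]
gripper_width: 0.01
gripper_force: 0.2
```

```bash
python3 b.py
```

```text
board_stand side [247.8 211.8] 0.66 z0: [0.485 0.239 0.   ]
board_stand top [237.2 179.7] 0.66 z0: [0.497 0.243 0.   ]
   tri [ 0.4919  0.2443 -0.0047] [5.4, 5.4]
cover_edge side [263.8 152.8] 0.68 z0: [0.62  0.506 0.   ]
cover_edge top [233.3 161. ] 0.91 z0: [0.545 0.252 0.   ]
   tri [0.5245 0.2469 0.1527] [4.2, 4.2]
rail_hinge_side side [226.7 183.9] 0.69 z0: [0.467 0.376 0.   ]
rail_free_side side [271.  158.5] 0.66 z0: [0.629 0.465 0.   ]
rail_free_side top [232.4 154. ] 0.74 z0: [0.563 0.255 0.   ]
   tri [0.5432 0.2493 0.1328] [4.1, 4.1]
[0.42603208 0.24875692 0.07943103] [-1.48857586  0.5749588  -1.23809263]
```

apply_moves:
  moves:
    - [[-0.014,0,0],0]
    - [[-0.01,0,-0.03],0]
    - [[0,0,-0.035],0]
    - [[0,0,-0.035],0]
    - [[0.005,0,-0.035],0]

```text
time_s: 9.82
tcp_pos: [0.4071, 0.249, 0.2168]
ee_rot: [[1.0, 0.001, 0.001], [0.001, -1.0, 0.001], [0.001, -0.001, -1.0]]
wrist_force: [0.8, 1.3, -0.6]
gripper_width: 0.004
gripper_force: 0.0
```

apply_moves:
  moves:
    - [[0.04,0,-0.005],0]
    - [[0.04,0,0],0]
    - [[0.04,0,0],0]
    - [[0.04,0,0],0]
    - [[0.035,0,0],0]

```text
time_s: 10.23
tcp_pos: [0.6052, 0.2489, 0.22]
ee_rot: [[1.0, -0.0, 0.002], [-0.0, -1.0, 0.001], [0.002, -0.001, -1.0]]
wrist_force: [0.1, 0.9, 0.1]
gripper_width: 0.006
gripper_force: 0.0
```

apply_moves:
  moves:
    - [[0,0,0],0]
    - [[0,0,0],0]

```text
time_s: 10.4
tcp_pos: [0.6038, 0.2486, 0.218]
ee_rot: [[1.0, -0.002, -0.001], [-0.002, -1.0, -0.001], [-0.001, 0.001, -1.0]]
wrist_force: [-0.8, -0.1, -0.0]
gripper_width: 0.009
gripper_force: 0.0
```

```bash
python3 b.py c4.png
```

```text
board_stand side [248.  210.4] 0.92 z0: [0.487 0.244 0.   ]
board_stand top [237.4 180.3] 0.74 z0: [0.495 0.243 0.   ]
   tri [0.491  0.2435 0.0003] [4.2, 4.2]
cover_edge side [266.  150.2] 0.9 z0: [0.632 0.519 0.   ]
cover_edge top [233.4 157.1] 0.88 z0: [0.555 0.252 0.   ]
   tri [0.5309 0.2467 0.1585] [3.1, 3.1]
rail_hinge_side side [229.8 185. ] 0.81 z0: [0.474 0.368 0.   ]
rail_hinge_side top [236.1 199.5] 0.66 z0: [0.447 0.247 0.   ]
   tri [0.4432 0.2445 0.0848] [1.5, 1.5]
rail_free_side side [268.3 154.6] 0.92 z0: [0.63 0.49 0.  ]
[0.60194026 0.24931521 0.22013295] [ 0.35488065  1.00082854 -0.66059652]
```

View pics/c4.png

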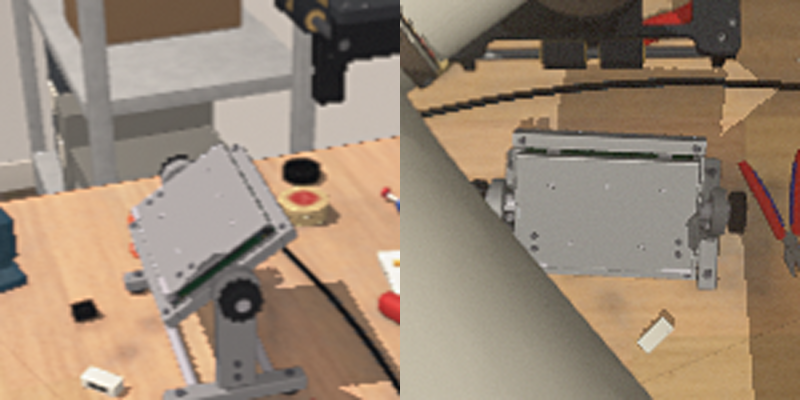

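The frame is tilted by about 31° with its free edge up (top crop 610,140), the cover is shut, and the finger is clear on the far side. Next I lower beyond the free rail.

apply_moves:
  moves:
    - [[0,0,0.03],0]
    - [[0,0,0.035],0]
    - [[0,0,0.03],0]
    - [[-0.005,0,0.015],0]
    - [[-0.01,0,0],0]

```text
time_s: 11.32
tcp_pos: [0.585, 0.2476, 0.1048]
ee_rot: [[1.0, -0.001, -0.007], [-0.001, -1.0, -0.005], [-0.007, 0.005, -1.0]]
wrist_force: [0.7, -0.4, -0.8]
gripper_width: 0.008
gripper_force: 0.0
```

apply_moves:
  moves:
    - [[-0.006,0,0],0]
    - [[-0.005,0,-0.002],0]
    - [[-0.004,0,-0.004],0]
    - [[-0.003,0,-0.005],0]
    - [[-0.003,0,-0.005],0]

```text
time_s: 11.73
tcp_pos: [0.5667, 0.2496, 0.1278]
ee_rot: [[1.0, 0.001, 0.003], [0.001, -1.0, 0.002], [0.003, -0.002, -1.0]]
wrist_force: [-0.6, 0.1, -0.3]
gripper_width: 0.005
gripper_force: 0.0
```

apply_moves:
  moves:
    - [[0,0,0.016],0]
    - [[-0.002,0,0],0]
    - [[-0.003,0,-0.003],0]
    - [[-0.003,0,-0.005],0]
    - [[-0.003,0,-0.005],0]

```text
time_s: 12.15
tcp_pos: [0.5556, 0.2492, 0.1236]
ee_rot: [[1.0, 0.0, 0.001], [0.0, -1.0, 0.0], [0.001, -0.0, -1.0]]
wrist_force: [1.8, -1.5, -1.2]
gripper_width: 0.004
gripper_force: 0.9
```

apply_moves:
  moves:
    - [[-0.003,0,-0.004],0]
    - [[-0.003,0,-0.004],0]
    - [[-0.003,0,-0.004],0]
    - [[-0.003,0,-0.004],0]
    - [[-0.003,0,-0.004],0]

```text
time_s: 12.57
tcp_pos: [0.54, 0.249, 0.143]
ee_rot: [[1.0, 0.0, 0.0], [0.0, -1.0, 0.0], [0.0, -0.0, -1.0]]
wrist_force: [2.1, 0.4, -1.5]
gripper_width: 0.006
gripper_force: 0.8
```

```bash
python3 b.py c5.png
```

```text
board_stand side [251.3 209.2] 0.61 z0: [0.496 0.246 0.   ]
board_stand top [235.  182.8] 0.91 z0: [0.489 0.249 0.   ]
   tri [ 0.4927  0.248  -0.0012] [3.8, 3.8]
cover_edge side [253.6 148.5] 0.76 z0: [0.599 0.543 0.   ]
cover_edge top [234.7 169.4] 0.87 z0: [0.523 0.249 0.   ]
   tri [0.5019 0.2444 0.1696] [1.9, 1.9]
rail_hinge_side side [237.5 191.2] 0.89 z0: [0.486 0.333 0.   ]
rail_hinge_side top [236.2 191.5] 0.57 z0: [0.467 0.246 0.   ]
   tri [0.4622 0.2447 0.063 ] [0.3, 0.3]
rail_free_side side [259.  149.5] 0.78 z0: [ 0.613  0.531 -0.   ]
rail_free_side top [232.6 159.2] 0.61 z0: [0.549 0.254 0.   ]
   tri [0.5207 0.2497 0.1617] [2.2, 2.2]
[0.54020517 0.2489246  0.14225455] [ 0.20980397  0.79596312 -0.67090925]
```

View pics/c5.png

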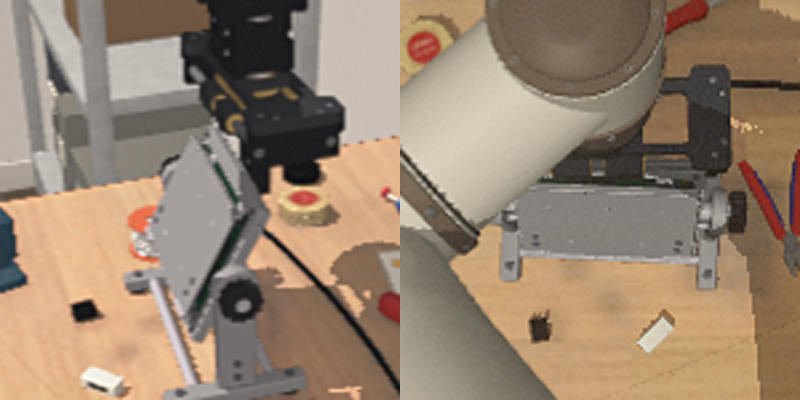

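The frame is about 60° over, with the cover shut, the finger on the far side of the free rail (left crop 255,180) and the stand unmoved. I continue past vertical.

apply_moves:
  moves:
    - [[-0.004,0,-0.004],0]
    - [[-0.004,0,-0.003],0]
    - [[-0.004,0,-0.004],0]
    - [[-0.004,0,-0.003],0]
    - [[-0.004,0,-0.004],0]

```text
time_s: 13.48
tcp_pos: [0.5199, 0.2491, 0.161]
ee_rot: [[1.0, 0.0, 0.0], [0.0, -1.0, 0.0], [0.0, -0.0, -1.0]]
wrist_force: [2.2, 0.2, -0.9]
gripper_width: 0.006
gripper_force: 0.9
```

apply_moves:
  moves:
    - [[-0.004,0,-0.004],0]
    - [[-0.004,0,-0.004],0]
    - [[-0.005,0,-0.003],0]
    - [[-0.005,0,-0.002],0]
    - [[-0.005,0,0],0]

```text
time_s: 13.9
tcp_pos: [0.4973, 0.2494, 0.1743]
ee_rot: [[1.0, 0.0, 0.002], [0.0, -1.0, 0.001], [0.002, -0.001, -1.0]]
wrist_force: [2.8, 1.7, -0.9]
gripper_width: 0.006
gripper_force: 1.1
```

```bash
python3 b.py
```

```text
board_stand side [250.6 209.6] 0.78 z0: [0.494 0.245 0.   ]
board_stand top [238. 181.] 0.55 z0: [0.493 0.241 0.   ]
   tri [0.4929 0.2412 0.0032] [0.1, 0.1]
cover_edge side [240.  154.7] 0.82 z0: [0.547 0.519 0.   ]
cover_edge top [232.3 188.2] 0.47 z0: [0.475 0.256 0.   ]
   tri [0.4674 0.2495 0.157 ] [5.8, 5.8]
rail_hinge_side side [251.3 189.1] 0.9 z0: [0.523 0.33  0.   ]
rail_hinge_side top [236.5 174.9] 0.51 z0: [0.509 0.245 0.   ]
   tri [0.499  0.244  0.0616] [2.5, 2.5]
rail_free_side side [243.2 149.9] 0.97 z0: [0.566 0.545 0.   ]
rail_free_side top [231.9 176.9] 0.76 z0: [0.504 0.257 0.   ]
   tri [0.4832 0.2513 0.1664] [1.5, 1.5]
[0.49713025 0.2488274  0.17319839] [ 0.11878723  0.7780918  -0.31270653]
```

apply_moves:
  moves:
    - [[-0.005,0,0],0]
    - [[-0.005,0,0.001],0]
    - [[-0.005,0,0.002],0]
    - [[-0.005,0,0.002],0]
    - [[-0.005,0,0.003],0]

```text
time_s: 14.82
tcp_pos: [0.4724, 0.2496, 0.1659]
ee_rot: [[1.0, 0.001, 0.002], [0.001, -1.0, 0.001], [0.002, -0.001, -1.0]]
wrist_force: [3.3, 1.6, 1.1]
gripper_width: 0.001
gripper_force: 1.2
```

apply_moves:
  moves:
    - [[-0.004,0,0.003],0]
    - [[-0.004,0,0.003],0]
    - [[-0.004,0,0.004],0]
    - [[-0.004,0,0.004],0]
    - [[-0.003,0,0.004],0]

```text
time_s: 15.23
tcp_pos: [0.4529, 0.249, 0.1472]
ee_rot: [[1.0, 0.0, -0.0], [0.0, -1.0, -0.0], [-0.0, 0.0, -1.0]]
wrist_force: [2.5, 1.7, 1.1]
gripper_width: 0.005
gripper_force: 1.2
```

```bash
python3 b.py c6.png
```

```text
board_stand side [248.8 209.2] 0.6 z0: [0.49  0.248 0.   ]
cover_edge side [234.  178.3] 0.22 z0: [0.494 0.396 0.   ]
rail_hinge_side side [273.3 174.8] 0.8 z0: [0.603 0.377 0.   ]
rail_hinge_side top [251.2 224.3] 0.63 z0: [0.383 0.21  0.   ]
   tri [0.4522 0.1859 0.1479] [72.0, 72.0]
rail_free_side side [225.3 161.4] 0.75 z0: [0.494 0.494 0.   ]
rail_free_side top [247.6 226.3] 0.73 z0: [0.379 0.219 0.   ]
   tri [0.4055 0.2142 0.171 ] [24.7, 24.7]
[0.45315416 0.24870628 0.14735996] [-0.47428732  0.15018556  0.46269838]
```

View pics/c6.png

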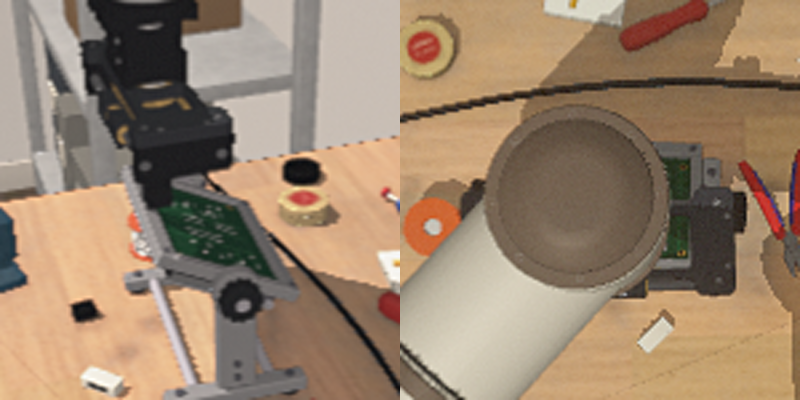

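The solder side shows tilted at about 150° with the finger on the free rail (left crop 155,185). I finish with a push down to the stop.

apply_moves:
  moves:
    - [[-0.003,0,0.005],0]
    - [[-0.003,0,0.005],0]
    - [[-0.003,0,0.005],0]
    - [[-0.002,0,0.004],0]
    - [[-0.001,0,0.004],0]

```text
time_s: 16.15
tcp_pos: [0.4412, 0.2493, 0.1243]
ee_rot: [[1.0, 0.001, 0.001], [0.001, -1.0, 0.0], [0.001, -0.0, -1.0]]
wrist_force: [2.0, 0.2, 2.5]
gripper_width: 0.003
gripper_force: 1.2
```

apply_moves:
  moves:
    - [[0,0,0.002],0]
    - [[0,0,0.002],0]
    - [[0,0,0.001],0]
    - [[0,0,0],0]
    - [[0,0,0],0]

```text
time_s: 16.57
tcp_pos: [0.4408, 0.2492, 0.1213]
ee_rot: [[1.0, 0.001, -0.0], [0.001, -1.0, -0.0], [-0.0, 0.0, -1.0]]
wrist_force: [-5.5, 0.2, 13.2]
gripper_width: 0.004
gripper_force: 6.8
```

apply_moves:
  moves:
    - [[0,0,-0.015],0]
    - [[0,0,-0.03],0]
    - [[0,0,-0.035],0]
    - [[-0.02,-0.03,-0.02],0]
    - [[-0.03,-0.035,0],0]

```text
time_s: 16.98
tcp_pos: [0.3962, 0.3118, 0.2239]
ee_rot: [[1.0, -0.004, 0.005], [-0.004, -1.0, 0.006], [0.005, -0.006, -1.0]]
wrist_force: [0.7, 1.3, -0.2]
gripper_width: 0.006
gripper_force: 0.0
```

apply_moves:
  moves:
    - [[-0.025,-0.035,0],0]
    - [[-0.025,-0.035,0],0]
    - [[-0.02,-0.035,0],0]
    - [[-0.01,-0.035,0],0]
    - [[0,0,0],0]

```text
time_s: 17.4
tcp_pos: [0.3133, 0.4529, 0.2182]
ee_rot: [[1.0, 0.005, -0.001], [0.005, -1.0, -0.0], [-0.001, 0.0, -1.0]]
wrist_force: [1.5, -0.2, 0.6]
gripper_width: 0.006
gripper_force: 0.0
```

```bash
python3 b.py c7.png
```

```text
board_stand side [250.3 210.8] 0.68 z0: [0.492 0.241 0.   ]
board_stand top [237.4 180. ] 0.61 z0: [0.496 0.243 0.   ]
   tri [ 0.4943  0.2431 -0.002 ] [1.8, 1.8]
cover_edge side [210.3 225.8] 0.33 z0: [0.386 0.217 0.   ]
rail_hinge_side side [271.6 167.2] 0.59 z0: [0.613 0.417 0.   ]
rail_hinge_side top [236.5 151.5] 0.76 z0: [0.569 0.244 0.   ]
   tri [0.5474 0.2419 0.1138] [0.8, 0.8]
rail_free_side side [223.5 174.9] 0.71 z0: [0.471 0.423 0.   ]
rail_free_side top [232.3 201.4] 0.97 z0: [0.442 0.256 0.   ]
   tri [0.4349 0.253  0.1095] [1.4, 1.4]
[0.31619158 0.44773814 0.21976911] [0.36027056 0.98272317 0.29962013]
```

View pics/c7.png

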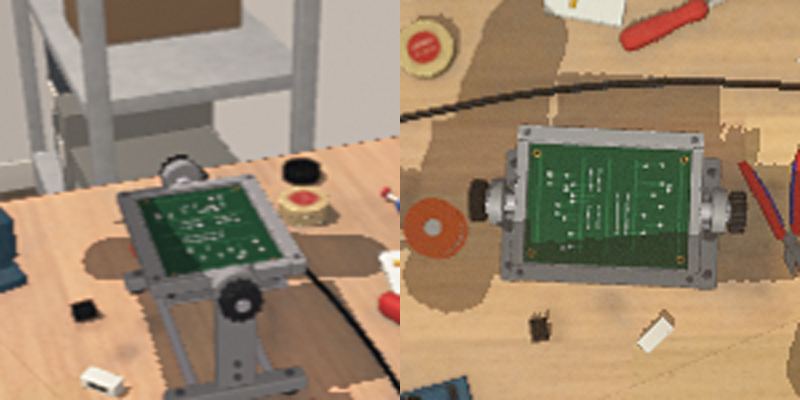

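The solder side lies level on top (left crop 215,230; right crop 610,205), no cover hangs below, and the stand, relay and heat sink have not moved.

```bash
python3 -c "
from station import r
print(r.finish_job())"
```

```text
the job is handed in; nothing more can be done
None
```

I shut the cover first, then flipped the frame to its stop and handed the job in at about 17 s. The solder side looks level on top. The cover is out of sight underneath and I saw nothing hanging. The stand and the things around it show no visible shift.

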